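# Line up culture dishes in an L-shaped stop and stack the small one

### The job

Line up the three large culture dishes in a straight row in the L-shaped metal stop: nudge one right into the corner, and the other two along the long bar beside it, each dish touching the long bar and the dish before it. Set the small dish on the lid of the dish in the corner so that its whole base is supported. Leave the dropper bottle, the capped tube, the timer and the syringe standing or lying where they are.

Things in the scene. Friction and masses are not known exactly. Their poses are not given: they have to be found in the camera images.
- stop: Fixed L-shaped aluminium stop, bars 20 mm wide, 12 mm high. Origin: inner corner of the L at worktop height; z up. Long bar, at the back: inner face in the plane x = 0, from y = 0 to -300 mm, bar at x = 0 to +20 mm. Short end bar, at the left: inner face in the plane y = 0, from x = 0 to -90 mm, bar at y = 0 to +20 mm. The dishes belong at negative x and y of this frame.
- dish_1: Large round culture dish, closed, clear plastic lid over a whitish filling: 90 mm across, 16 mm high, flat on top, about 70 g; too wide for most grippers, but slides on the worktop at a light push. Origin: centre of its underside; z up. The three large dishes are alike and may take any order.
- dish_2: Large round culture dish, closed, clear plastic lid over a whitish filling: 90 mm across, 16 mm high, flat on top, about 70 g; too wide for most grippers, but slides on the worktop at a light push. Origin: centre of its underside; z up. The three large dishes are alike and may take any order.
- dish_3: Large round culture dish, closed, clear plastic lid over a whitish filling: 90 mm across, 16 mm high, flat on top, about 70 g; too wide for most grippers, but slides on the worktop at a light push. Origin: centre of its underside; z up. The three large dishes are alike and may take any order.
- small_dish: Small round culture dish of the same make: 58 mm across, 14 mm high, about 30 g; can be picked up across its width. Origin: centre of its underside; z up.
- bottle: Amber glass dropper bottle with a black dropper, standing, loose, 34 mm across, 102 mm high. Origin: centre of its underside. To be left alone.
- tube: Thin white sample tube with a cap, standing on end, loose and very light, 17 mm across, 68 mm high. Origin: centre of its underside. To be left alone.
- timer: White bench timer standing on its foot, loose: 25 mm deep (its x), 64 mm wide (its y), 62 mm high. Origin: centre of its underside. To be left alone.
- syringe: Large clear syringe lying on the worktop, loose: 173 mm long along its y (from -87 to +87 mm), barrel 16 mm thick, 34 mm across the finger flange at y = +39 mm. Origin: middle of its underside. To be left alone.
- filter_canister: Round whitish canister with a slotted lid, fixed, at the left of the stop: 86 mm across, 68 mm high, its axis 10 mm to the +x side of its origin, which lies on the worktop. Only an obstacle.
Not all that is in view belongs to the job. Leave any blue look-alike of the dish_2 alone.

How it is judged (in metres and radians):
At the end, for the whole second after the job is handed in: The large dishes lie flat and still, each within 4 mm of touching the long bar; one within 4 mm of the end bar, the next within 4 mm of it, the third within 4 mm of the second; the small dish rests flat on the one at the end bar, centres within 14 mm (x of dish_1 in the frame of stop between -0.049 and -0.043 m and height (world z) of each of dish_1, dish_2, dish_3 below 0.003 m and angle between each of dish_1, dish_2, dish_3's own z axis and vertical below 0.05 rad and linear speed of each of dish_1, dish_2, dish_3, small_dish below 0.01 m/s and x of dish_2 in the frame of stop between -0.049 and -0.043 m and x of dish_3 in the frame of stop between -0.049 and -0.043 m and angle between small_dish's own z axis and vertical below 0.06 rad and height (world z) of small_dish between 0.013 and 0.019 m and ((y of dish_1 in the frame of stop between -0.049 and -0.043 m and horizontal distance between dish_1 and dish_2 below 0.094 m and horizontal distance between dish_2 and dish_3 below 0.094 m and y of dish_3 in the frame of stop below -0.219 m and horizontal distance between small_dish and dish_1 below 0.014 m) or (y of dish_1 in the frame of stop between -0.049 and -0.043 m and horizontal distance between dish_1 and dish_3 below 0.094 m and horizontal distance between dish_3 and dish_2 below 0.094 m and y of dish_2 in the frame of stop below -0.219 m and horizontal distance between small_dish and dish_1 below 0.014 m) or (y of dish_2 in the frame of stop between -0.049 and -0.043 m and horizontal distance between dish_2 and dish_1 below 0.094 m and horizontal distance between dish_1 and dish_3 below 0.094 m and y of dish_3 in the frame of stop below -0.219 m and horizontal distance between small_dish and dish_2 below 0.014 m) or (y of dish_2 in the frame of stop between -0.049 and -0.043 m and horizontal distance between dish_2 and dish_3 below 0.094 m and horizontal distance between dish_3 and dish_1 below 0.094 m and y of dish_1 in the frame of stop below -0.219 m and horizontal distance between small_dish and dish_2 below 0.014 m) or (y of dish_3 in the frame of stop between -0.049 and -0.043 m and horizontal distance between dish_3 and dish_1 below 0.094 m and horizontal distance between dish_1 and dish_2 below 0.094 m and y of dish_2 in the frame of stop below -0.219 m and horizontal distance between small_dish and dish_3 below 0.014 m) or (y of dish_3 in the frame of stop between -0.049 and -0.043 m and horizontal distance between dish_3 and dish_2 below 0.094 m and horizontal distance between dish_2 and dish_1 below 0.094 m and y of dish_1 in the frame of stop below -0.219 m and horizontal distance between small_dish and dish_3 below 0.014 m))).
It fails at once if the dropper bottle is pushed more than 20 mm from its place or knocked over (distance of bottle from where it was at the start of the episode above 0.02 m or angle between bottle's own z axis and vertical above 0.4 rad).
It fails at once if the capped tube is pushed more than 20 mm from its place or knocked over (distance of tube from where it was at the start of the episode above 0.02 m or angle between tube's own z axis and vertical above 0.4 rad).
It fails at once if the timer is pushed more than 20 mm from its place or knocked over (distance of timer from where it was at the start of the episode above 0.02 m or angle between timer's own z axis and vertical above 0.4 rad).
It fails at once if the syringe is pushed more than 20 mm from its place or knocked over (distance of syringe from where it was at the start of the episode above 0.02 m or angle between syringe's own z axis and vertical above 0.4 rad).
It also fails if it takes over 72 s, if anything falls off the work surface, if the arm or the gripper's body presses on something with over 40 N, if the wrist force passes 120 N, or if a joint passes its speed limit or range.

### The arm

A 6-joint arm with a two-finger parallel gripper is mounted at the origin on a cart in front of the work surface, level with it; the furniture and walls round the work are solid. World frame = base frame: x ahead of the robot, y to its left, z up, the work surface at z = 0. Lengths are in m, angles in degrees, forces in N, time in s.
With the tool pointing down it reaches from about 0.325 to 0.85 m from the base axis. Payload 4.4 kg.
Tool frame: the origin (TCP) lies midway between the tips of the shut fingers; the grasp point (between the pads) lies 19 mm behind it; z points along the fingers, y is the line along which they close (so a half turn about z gives the same grasp; the last joint's range is limited). The gripper opens to 94 mm and grips with 3 to 60 N. Pads are 16 mm wide; open, the fingers measure 119 mm over their backs; the gripper's body (75 mm by 177 mm) begins 78 mm behind the grasp point.
Start: joints at [64.716, 11.837, 88.321, -0, 79.842, -8.623], TCP at [0.165, 0.551, 0.205] pointing down, gripper open.
Joint ranges: [-156.59, 156.59], [-49.26, 127.26], [12.9, 141.05], [-63.56, 243.56], [4.71, 150.69], [-161.64, 161.64]. Speed limits (degrees/s): [159.86, 159.86, 180, 180, 180, 180].

### API

Orientations are given as a 3x3 rotation matrix whose columns are the frame's x, y, z axes.
In Python, from plant import ctrl gives the robot as it stands.
- The arm moves only by the tool apply_moves, never from a script. Its argument "plan" is a list of rows, each a list of 5 numbers: the opening, from -1 (shut) to 1 (fully open), then the shift along the tool's x, y, z in mm, then the turn about the tool's z in rad. A call has 1 to 20 rows; each row shifts and turns the commanded pose from where the row before left it, along the tool's axes as they then stand; what a row does not reach is not made up. A row lasts 1/10 s, in which the tool goes at most 50 mm and 8.59 degrees, less where a joint would pass 70% of its speed; a pose out of reach is approached as far as the arm can. A call with a gripper value outside its range is refused whole. The fingers move at their own pace and stop on an object; "force" is the grip in N (left out, the last holds). Time passes only in rows, so rows that do not move let the fingers close. It gives the time, the measured TCP pose, the force, the opening and the grip force at its end, in the units of the state.
- ctrl.state(): the state, without advancing time (a new reading comes with each control period).
- ctrl.get_image(name): name is "scene" or "top" or "wrist"; returns the picture (420x560x3 uint8, blue, green, red); there is no depth.
- ctrl.calibration(name): a dict with "mtx" (3x3 intrinsics, pixels), "k1" (the pictures are not rectified: a ray, as slopes to the right and down, at radius r is drawn at 1 + k1 r^2 times it, then the intrinsics apply), "rvec" (rotation vector, rad) and "tvec" (3), from world to camera coordinates, as OpenCV has them. Camera axes: x right, y down, z forward; pixel columns grow to the right and rows downward; lengths in m; the calibration is good to about 2 mm. A picture is of the moment at which its call begins: read the wrist's pose just before it. calibration takes no time and is no camera call; for the wrist camera it gives the pose at the moment of the call.
- ctrl.sign_off(): hands the job in; it is judged then, once.
The state is a dict: "clock": time; "joint_positions": joint angles; "qvel": joint speeds; "joint_torque": joint torques, N m; "tcp_pos": TCP position; "tool_rot": TCP orientation; "contact_force": force on the tool from outside, world axes, zero at the start; "ft_torque": the same for the moment, N m; "finger_gap": finger opening in m; "grasp_force": force on a finger pad.
Only numpy, scipy, OpenCV 4.12 (cv2) and the standard library are available. Lean on these libraries where they do the work, as an engineer would, in place of code of your own. Each camera call takes 0.05 s, during which the arm holds its last target. There are 200 camera calls.

## Working session

There is one attempt and no reset: what is moved stays moved. The work goes in short steps, Python scripts to look and compute and a tool call to move; the robot and the scene stay as the last step left them, time stands still between calls to the robot, and variables do not carry over. Pictures are saved under pics/ and viewed, at most 10 in all, crops included, and the job is handed in when it is done.

Besides the shell and the picture viewer there is one more tool, called after "Emit:" by a JSON object that holds its "fn" and its "kwargs". apply_moves: Moves the arm, as the interface text tells. Its arguments: {"type":"object","properties":{"plan":{"type":"array"},"force":{"type":"number"}},"required":["plan"]}

```bash
mkdir -p pics; ls
cat > h.py <<'E'
import numpy as np, cv2
from plant import ctrl
def cam(n):
    c=ctrl.calibration(n); return {k:np.array(v,float) for k,v in c.items()}
def ray(c,p):
    K=c['mtx']; d=np.array([float(c['k1']),0,0,0,0])
    uv=cv2.undistortPoints(np.array([[p]],float),K,d)[0,0]
    R=cv2.Rodrigues(c['rvec'])[0]; t=c['tvec'].reshape(3)
    return -R.T@t, R.T@np.array([uv[0],uv[1],1])
def onplane(c,p,z):
    o,d=ray(c,p); return o+d*(z-o[2])/d[2]
def proj(c,P):
    return cv2.projectPoints(np.array(P,float).reshape(-1,1,3),c['rvec'],c['tvec'],c['mtx'],np.array([float(c['k1']),0,0,0,0]))[0][:,0]
def tri(c1,p1,c2,p2):
    o1,d1=ray(c1,p1);o2,d2=ray(c2,p2)
    s=np.linalg.lstsq(np.c_[d1,-d2],o2-o1,rcond=None)[0]
    return (o1+d1*s[0]+o2+d2*s[1])/2, np.linalg.norm(o1+d1*s[0]-o2-d2*s[1])
E
python3 - <<'E'
from h import *
for n in ['top','scene']:
    im=ctrl.get_image(n); cv2.imwrite(f'pics/{n}0.png',im)
    c=cam(n); o,d=ray(c,(280,210)); print(n,o,d,c['k1'])
s=ctrl.state();print(s['clock'],s['tcp_pos'],s['tool_rot'],s['finger_gap'])
E
```

```text
pics
top [ 0.48931903 -0.02612777  1.2254143 ] [ 0.05349533 -0.00284172 -0.99860758] -0.12547793160191034
scene [ 2.62453284e-04 -3.92361215e-01  7.80600033e-01] [ 0.56490546  0.37920342 -0.73290608] -0.08526149306441827
0.1 [0.16455809 0.55019661 0.20439359] [[-9.58010649e-01  2.86731164e-01 -9.14271154e-04]
 [ 2.86732419e-01  9.58008894e-01 -1.86505434e-03]
 [ 3.41110696e-04 -2.04889309e-03 -9.99997843e-01]] 0.09398307505724485
```

View pics/top0.png

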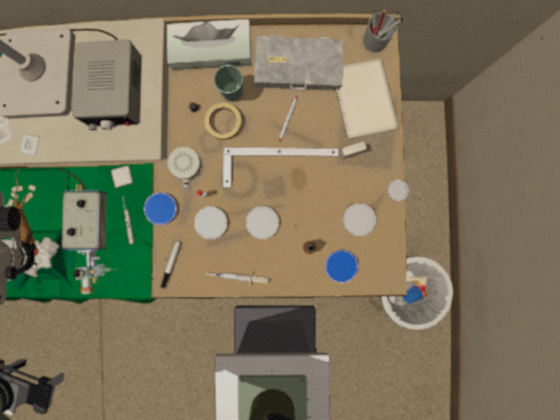

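View pics/scene0.png

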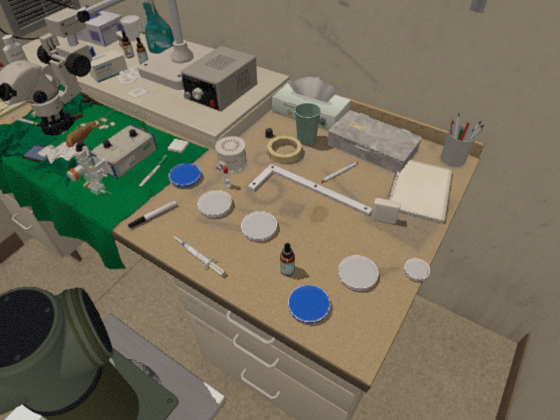

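Top view: the white large dishes are at (210,222), (262,222) and (360,219), and the small one is at (398,190). The blue look-alikes at (160,208) and (342,266) are to be left alone. The stop corner is near (231,156), with the long bar running right to (338,153) and the short bar down to (227,186). Tube is at (202,193), bottle (311,246), timer (355,150), syringe (237,278).

```bash
cat > det.py <<'E'
from h import *
def blobs(im,lo=400,hi=2500,thr=(0,70,150)):
    hsv=cv2.cvtColor(im,cv2.COLOR_BGR2HSV)
    m=((hsv[...,1]<thr[1])&(hsv[...,2]>thr[2])).astype(np.uint8)*255
    m=cv2.morphologyEx(m,cv2.MORPH_OPEN,np.ones((3,3),np.uint8))
    out=[]
    for k in cv2.findContours(m,cv2.RETR_EXTERNAL,cv2.CHAIN_APPROX_NONE)[0]:
        a=cv2.contourArea(k)
        if lo<a<hi: out.append((cv2.fitEllipse(k) if len(k)>5 else None,a,k))
    return out
E
python3 - <<'E'
from det import *
for n in ['top','scene']:
    im=cv2.imread(f'pics/{n}0.png');c=cam(n)
    for e,a,k in blobs(im,150,4000): 
        x,y=e[0]
        print(n,np.round(e[0],1),np.round(e[1],1),round(e[2]),a,onplane(c,(x,y),.016).round(4),cv2.minAreaRect(k)[1])
im=cv2.imread('pics/top0.png')
cv2.imwrite('pics/crop1.png',cv2.resize(im[120:300,140:420],None,fx=2.85,fy=2.85,interpolation=cv2.INTER_CUBIC))
im=cv2.imread('pics/scene0.png')
cv2.imwrite('pics/crop2.png',cv2.resize(im[120:330,110:450],None,fx=2.35,fy=2.35,interpolation=cv2.INTER_CUBIC))
E
```

```text
top [226.5 395.4] [25.2 58.6] 177 1063.5 [0.0434 0.1234 0.016 ] (50.0, 23.0)
top [241.8 277.5] [ 5.3 58.2] 96 196.0 [0.3702 0.0771 0.016 ] (46.52162551879883, 6.013448715209961)
top [416.1 293.3] [65.3 68.9] 174 948.0 [ 0.3192 -0.4036  0.016 ] (62.9666748046875, 73.33503723144531)
top [ 44.2 252.7] [16.4 30. ] 16 333.5 [0.4392 0.645  0.016 ] (18.246862411499023, 30.183353424072266)
top [261.6 222.2] [32.4 33.1] 159 839.5 [0.5211 0.0212 0.016 ] (33.0, 32.0)
top [209.8 222.5] [32.1 33. ] 175 829.5 [0.5218 0.1643 0.016 ] (32.52690887451172, 31.819805145263672)
top [359.  219.2] [32.2 32.9] 141 829.5 [ 0.5264 -0.2472  0.016 ] (32.0, 32.0)
top [ 80.8 218.2] [37.1 60. ] 1 1523.5 [0.537  0.5343 0.016 ] (53.0, 33.0)
top [397.6 189.9] [20.6 21.2] 136 341.5 [ 0.6063 -0.3573  0.016 ] (21.21320343017578, 20.50609588623047)
top [121.1 176. ] [18.5 18.8] 16 255.0 [0.655  0.4169 0.016 ] (17.35443687438965, 17.029043197631836)
top [291.7 176.3] [ 58.4 150. ] 95 1110.5 [ 0.647  -0.0629  0.016 ] (40.0, 116.0)
top [182.6 162.1] [30.6 32. ] 39 767.0 [0.6911 0.2408 0.016 ] (32.0, 31.0)
top [353.6 147.9] 
[... 1284 characters left out ...]
9] [26.6 81.5] 112 1061.5 [ 1.0227 -0.0901  0.016 ] (80.73242950439453, 29.59737777709961)
scene [312.5  95.9] [31.9 66.7] 102 1048.0 [1.1033 0.202  0.016 ] (72.63892364501953, 32.26953125)
scene [105.4  53. ] [18.5 36. ] 71 422.0 [0.9564 1.1207 0.016 ] (19.28989028930664, 34.78504943847656)
scene [23.2 62.7] [26.8 54. ] 51 700.5 [0.7252 1.3902 0.016 ] (28.452884674072266, 54.61518478393555)
scene [72.1 43.7] [13.3 33.2] 93 191.5 [0.9452 1.3401 0.016 ] (34.8679313659668, 12.59357738494873)
scene [102.6  18.1] [11.1 27.7] 70 208.0 [1.2081 1.4478 0.016 ] (12.450155258178711, 29.768644332885742)
scene [62.1 14.7] [ 8.7 28.3] 73 185.5 [1.1428 1.6969 0.016 ] (9.06014633178711, 29.281339645385742)
```

View pics/crop1.png

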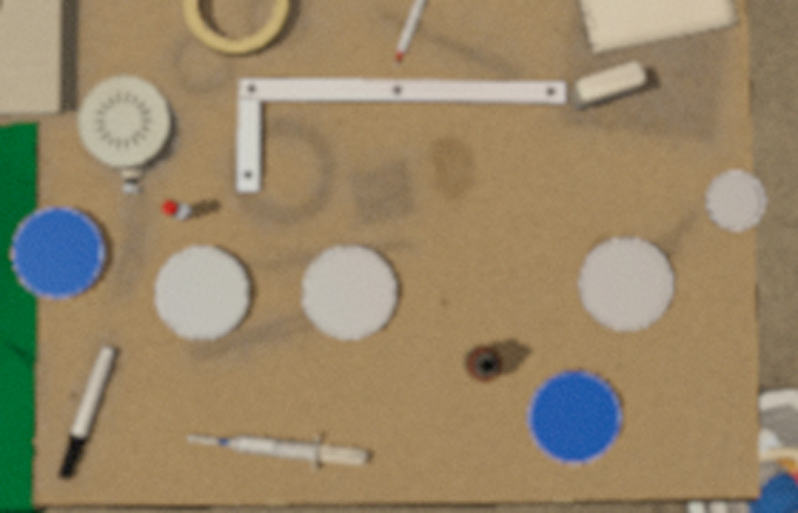

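View pics/crop2.png

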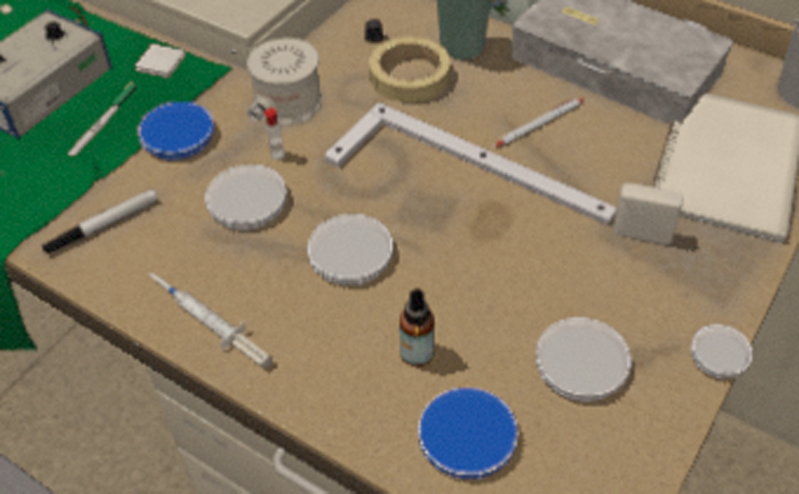

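Crops show that the white dishes are clear of the blue look-alikes: crop1 has large ones at (203,292), (350,292), (626,283) and the small one at (736,200), blue at (58,252) and (575,417). The size ratio (33 px to 21 px) confirms 90 mm and 58 mm. Next I locate the stop and obstacles, and check heights.

```bash
cat > stop.py <<'E'
from h import *
def stop(im,c):
    g=cv2.GaussianBlur(im[...,0],(3,3),0).astype(float)   # blue: white bar vs brown table
    def edges(line):
        d=np.diff(line); i=int(np.argmax(d)); j=int(np.argmin(d))
        sub=lambda k:k+.5+(0.5*(abs(d[k-1])-abs(d[k+1]))/(abs(d[k-1])-2*abs(d[k])+abs(d[k+1])) if 0<k<len(d)-1 else 0)
        return sub(i),sub(j)
    L=[];S=[]
    for u in range(245,330,3):
        a,b=edges(g[142:168,u]); L.append((onplane(c,(u,142+a),.012),onplane(c,(u,142+b),.012)))
    for v in range(166,182,2):
        a,b=edges(g[v,215:242]); S.append((onplane(c,(215+a,v),.012),onplane(c,(215+b,v),.012)))
    return np.array(L),np.array(S)
E
python3 - <<'E'
from det import *; from stop import stop
T,S=cam('top'),cam('scene')
im=cv2.imread('pics/top0.png')
L,Sh=stop(im,T)
for k in (0,1):
    p=np.polyfit(L[:,k,1],L[:,k,0],1); print('long edge x = %.4f*y+%.4f'%tuple(p),np.std(L[:,k,0]-np.polyval(p,L[:,k,1])))
    p=np.polyfit(Sh[:,k,0],Sh[:,k,1],1); print('short edge y at .65: %.4f slope %.4f'%(np.polyval(p,.65),p[0]))
# dish heights
for n,a,b in [('B',(261.6,222.2),(258.5,224.4)),('A',(209.8,222.5),(213.8,201.8)),('C',(359,219.2),(357.7,271.1)),('small',(397.6,189.9),(416.8,268.0))]:
    p,e=tri(T,a,S,b); print(n,p.round(4),round(e,4))
f=lambda u,v:(u/2.35+110,v/2.35+120)
for n,p in [('bottle base',(417,358)),('tube base',(277,154)),('timerL',(617,234)),('timerR',(677,243)),('syr tip',(152,276)),('syr end',(268,362))]:
    print(n,onplane(S,f(*p),0).round(3))
f=lambda u,v:(u/2.85+140,v/2.85+120)
for n,p,z in [('bottle top',(486,363),.1),('tube top',(170,208),.066),('timer top',(612,83),.06),('syr tip',(190,439),.008),('syr end',(368,457),.008),('syr flange',(319,448),.008),('bar end',(565,92),.012),('shortend',(248,191),.012)]:
    print(n,onplane(T,f(*p),z).round(3))
E
```

```text
long edge x = 0.0276*y+0.7301 0.00034347711675141335
short edge y at .65: 0.1292 slope -0.0112
long edge x = 0.0197*y+0.7086 0.00030368187256342856
short edge y at .65: 0.1065 slope -0.0054
B [0.5208 0.0217 0.0156] 0.0009
A [0.5213 0.1647 0.0173] 0.0013
C [ 0.5261 -0.2468  0.0155] 0.0008
small [ 0.6065 -0.3574  0.0139] 0.0009
bottle base [ 0.448 -0.109  0.   ]
tube base [0.603 0.185 0.   ]
timerL [ 0.7   -0.207  0.   ]
timerR [ 0.723 -0.267 -0.   ]
syr tip [0.384 0.183 0.   ]
syr end [0.365 0.011 0.   ]
bottle top [ 0.453 -0.106  0.1  ]
tube top [0.599 0.183 0.066]
timer top [ 0.713 -0.232  0.06 ]
syr tip [0.379 0.175 0.008]
syr end [0.361 0.002 0.008]
syr flange [0.37  0.05  0.008]
bar end [ 0.714 -0.194  0.012]
shortend [0.62  0.117 0.012]
```

Emit:
{"fn": "apply_moves", "kwargs": {"plan": [[0.28,-16,-15,3,0],[0.28,-33,-32,6,0],[0.28,-33,-32,6,0],[0.28,-33,-32,6,0],[0.28,-33,-32,6,0],[0.28,-33,-32,6,0],[0.28,-33,-32,6,0],[0.28,-33,-32,6,0],[0.28,-33,-32,6,0],[0.28,-33,-32,6,0],[0.28,-33,-32,6,0],[0.28,-33,-32,6,0],[0.28,-33,-32,6,0],[0.28,-33,-32,6,0],[0.28,-12,-10,3,0],[0.28,0,0,0,0.1454],[0.28,0,0,0,0.1454],[0.28,0,0,0,0.1454],[0.28,0,0,0,0.1454],[0.28,0,0,0,0.1454]]}}

```text
clock: 2.1
tcp_pos: [0.4755, -0.0018, 0.121]
tool_rot: [[-0.521, 0.854, -0.001], [0.854, 0.521, 0.001], [0.001, -0.001, -1.0]]
contact_force: [0.1, -0.0, -0.1]
finger_gap: 0.06
grasp_force: 0.0
```

Emit:
{"fn": "apply_moves", "kwargs": {"plan": [[0.28,0,0,0,0.1454],[0.28,0,0,0,0.1454],[0.28,0,0,0,0.1454],[0.28,0,0,0,0.1454],[0.28,0,0,0,0.1454],[0.28,0,0,0,0.1454],[0.28,0,0,0,0.1454],[0.28,0,0,0,0.1454],[0.28,0,0,0,0.1454],[0.28,0,0,0,0.1454],[0.28,0,0,0,0.1454],[0.28,0,0,0,0]]}}

```text
clock: 3.3
tcp_pos: [0.4756, -0.0018, 0.1211]
tool_rot: [[0.865, 0.502, -0.001], [0.502, -0.865, 0.001], [-0.001, -0.001, -1.0]]
contact_force: [-0.4, 0.3, -0.8]
finger_gap: 0.0602
grasp_force: 0.0
```

Emit:
{"fn": "apply_moves", "kwargs": {"plan": [[0.28,0,0,30,0],[0.28,0,0,40,0],[0.28,0,0,30,0],[0.28,0,0,13,0],[0.28,4,0,0,0],[0.28,4,0,0,0],[0.28,4,0,0,0],[0.28,6,2,0,0],[0.28,10,3,0,0],[0.28,14,5,0,0],[0.28,15,6,0,0],[0.28,15,6,0,0],[0.28,15,6,0,0],[0.28,15,6,0,0],[0.28,14,5,0,0],[0.28,10,3,0,0],[0.28,7,2,0,0],[0.28,5,1,0,0],[0.28,2,0,0,0],[0.28,0,0,0,0]]}}

```text
clock: 5.3
tcp_pos: [0.6201, 0.0285, 0.0085]
tool_rot: [[0.866, 0.501, 0.0], [0.501, -0.866, -0.0], [0.0, 0.0, -1.0]]
contact_force: [0.1, -0.1, -0.1]
finger_gap: 0.0602
grasp_force: 0.1
```

```bash
cat > look.py <<'E'
from det import *; import sys
s=ctrl.state();print(s['clock'],np.round(s['tcp_pos'],4),np.round(s['contact_force'],1))
for n in ['top','scene']:
    im=ctrl.get_image(n);c=cam(n); cv2.imwrite(f'pics/{n}_{sys.argv[1]}.png',im)
    for e,a,k in blobs(im,150,2500):
        h=cv2.minEnclosingCircle(k); p=onplane(c,e[0],.016)
        if .42<p[0]<.75 and -.42<p[1]<.25: print(n,np.round(e[0],1),np.round(e[1],1),a,p.round(4)[:2])
E
python3 look.py 1
```

```text
5.3 [0.6201 0.0285 0.0085] [ 0.1 -0.1 -0.1]
top [203.6 221.8] [18.4 35.1] 451.5 [0.5239 0.1816]
top [359.7 219. ] [31.8 32.7] 814.5 [ 0.5267 -0.2491]
top [397.8 190. ] [21.3 21.7] 360.0 [ 0.6063 -0.358 ]
top [312.7 151.6] [ 8.2 88.2] 422.0 [ 0.7155 -0.1221]
top [182.7 162.6] [30.8 33.8] 799.0 [0.6895 0.2404]
top [353.6 147.8] [ 9.3 28.3] 191.0 [ 0.7254 -0.2367]
scene [416.7 268. ] [20.1 26.5] 415.0 [ 0.6043 -0.3569]
scene [358.3 271.2] [32.1 39.6] 996.5 [ 0.5259 -0.248 ]
scene [213.9 202. ] [24.3 34.6] 657.5 [0.5213 0.1655]
scene [338.5 196.3] [ 6.8 90.6] 406.5 [ 0.7132 -0.1004]
scene [278.2 188. ] [23.1 24.9] 432.5 [0.6549 0.0513]
```

Emit:
{"fn": "apply_moves", "kwargs": {"plan": [[0.28,3,-1,0,0],[0.28,3,-1,0,0],[0.28,3,-1,0,0],[0.28,3,-1,0,0],[0.28,2,-1,0,0],[0.28,0,0,0,0]]}}

```text
clock: 6.0
tcp_pos: [0.629, 0.0397, 0.0082]
tool_rot: [[0.865, 0.501, -0.002], [0.501, -0.865, -0.001], [-0.002, -0.0, -1.0]]
contact_force: [-3.4, -1.0, 1.5]
finger_gap: 0.0602
grasp_force: 1.0
```

Emit:
{"fn": "apply_moves", "kwargs": {"plan": [[0.28,1,-2,0,0],[0.28,1,-2,0,0],[0.28,1,-1,0,0],[0.28,0,0,0,0]]}}

```text
clock: 6.4
tcp_pos: [0.6291, 0.0441, 0.0083]
tool_rot: [[0.866, 0.501, -0.001], [0.501, -0.866, -0.003], [-0.002, 0.002, -1.0]]
contact_force: [-2.3, -6.4, 1.1]
finger_gap: 0.0604
grasp_force: 3.1
```

Emit:
{"fn": "apply_moves", "kwargs": {"plan": [[0.28,-10,0,0,0],[0.28,-20,0,0,0],[0.28,0,0,-30,0],[0.28,0,0,-45,0],[0.28,0,0,-38,0],[0.28,5,-35,0,0],[0.28,5,-45,0,0],[0.28,5,-45,0,0],[0.28,5,-45,0,0],[0.28,4,-35,0,0],[0.28,0,0,0,-0.131],[0.28,0,0,0,-0.131],[0.28,0,0,0,-0.131],[0.28,0,0,0,-0.131],[0.28,0,0,0,-0.131],[0.28,0,0,0,-0.131],[0.28,0,0,0,-0.131],[0.28,0,0,0,-0.131],[0.28,0,0,0,0]]}}

```text
clock: 8.3
tcp_pos: [0.5217, 0.2207, 0.1216]
tool_rot: [[-0.002, 1.0, 0.001], [1.0, 0.002, 0.001], [0.001, 0.001, -1.0]]
contact_force: [0.1, 0.5, 0.4]
finger_gap: 0.06
grasp_force: 0.0
```

```bash
python3 look.py 2
```

```text
8.3 [0.5217 0.2207 0.1216] [0.1 0.5 0.4]
top [209.8 222.7] [32.2 32.6] 820.0 [0.5213 0.1643]
top [359.3 219.1] [32.5 33.2] 845.5 [ 0.5265 -0.2478]
top [397.9 189.9] [21.  21.7] 354.0 [ 0.6066 -0.3581]
top [275.8 164.9] [ 38.2 137.7] 1920.0 [ 0.6795 -0.0195]
top [182.8 162.4] [30.9 33.1] 790.0 [0.6902 0.2403]
top [353.9 147.7] [ 9.1 27.9] 186.5 [ 0.7257 -0.2375]
scene [416.8 268. ] [19.9 26.1] 406.5 [ 0.6045 -0.3571]
scene [357.8 271.1] [32.2 40.6] 1024.0 [ 0.5255 -0.2468]
scene [213.5 201.8] [23.9 34.2] 639.0 [0.5213 0.1666]
scene [342.8 198.2] [ 6.7 73.9] 334.0 [ 0.7129 -0.1131]
scene [280.  180.9] [28.3 56.1] 965.5 [0.681  0.0624]
```

Emit:
{"fn": "apply_moves", "kwargs": {"plan": [[0.28,0,0,30,0],[0.28,0,0,40,0],[0.28,0,0,30,0],[0.28,0,0,13,0],[0.28,-6,0,0,0],[0.28,-5,0,0,0],[0.28,-4,0,0,0],[0.28,-8,0,0,0],[0.28,-14,0,0,0],[0.28,-16,0,0,0],[0.28,-17,0,0,0],[0.28,-17,4,0,0],[0.28,-17,7,0,0],[0.28,-17,8,0,0],[0.28,-17,8,0,0],[0.28,-17,8,0,0],[0.28,-15,7,0,0],[0.28,-10,5,0,0],[0.28,-6,3,0,0],[0.28,-3,0,0,0]]}}

```text
clock: 10.4
tcp_pos: [0.5725, 0.0305, 0.0085]
tool_rot: [[-0.001, 1.0, 0.0], [1.0, 0.001, -0.0], [-0.0, 0.0, -1.0]]
contact_force: [0.3, 0.9, 0.6]
finger_gap: 0.0601
grasp_force: 0.5
```

Emit:
{"fn": "apply_moves", "kwargs": {"plan": [[0.28,15,0,0,0],[0.28,0,0,-22,0],[0.28,0,0,-20,0],[0.28,-22,-17,0,0.1396],[0.28,0,0,0,0.1396],[0.28,0,0,0,0.1396],[0.28,0,0,0,0.1396],[0.28,0,0,0,0.1396],[0.28,0,0,0,0.1396],[0.28,0,0,0,0.1396],[0.28,0,0,0,0.1396],[0.28,0,0,0,0.1396],[0.28,0,0,0,0.1396],[0.28,0,0,0,0]]}}

```text
clock: 11.8
tcp_pos: [0.5546, 0.0258, 0.0502]
tool_rot: [[0.984, 0.178, -0.001], [0.178, -0.984, 0.0], [-0.001, -0.0, -1.0]]
contact_force: [-1.1, -0.4, 0.4]
finger_gap: 0.0597
grasp_force: 0.0
```

```bash
python3 look.py 3
```

```text
11.8 [0.5546 0.0258 0.0502] [-1.1 -0.4  0.4]
top [359.8 219.1] [31.7 32.5] 806.5 [ 0.5266 -0.2493]
top [397.8 189.9] [21.  21.2] 348.5 [ 0.6065 -0.3577]
top [272.  160.9] [ 31.  130.4] 1678.5 [ 0.6906 -0.0089]
top [182.7 162.5] [30.8 33.1] 786.5 [0.6899 0.2405]
top [353.8 147.8] [ 8.9 27.8] 182.0 [ 0.7254 -0.2373]
scene [416.6 268. ] [20.1 26.5] 414.0 [ 0.6042 -0.3568]
scene [358.3 271.3] [32.  39.6] 992.5 [ 0.5257 -0.248 ]
scene [281.4 216.8] [25.5 35. ] 669.0 [ 0.572  -0.0124]
scene [336.4 195.4] [ 6.7 95.6] 423.5 [ 0.7133 -0.0942]
```

Emit:
{"fn": "apply_moves", "kwargs": {"plan": [[0.28,-22,20,0,0],[0.28,-20,20,0,0],[0.28,0,0,22,0],[0.28,0,0,20,0],[0.28,5,0,0,0],[0.28,4,0,0,0],[0.28,3,0,0,0],[0.28,6,2,0,0],[0.28,10,5,0,0],[0.28,12,6,0,0],[0.28,14,7,0,0],[0.28,13,7,0,0],[0.28,9,5,0,0],[0.28,6,3,0,0],[0.28,3,1,0,0],[0.28,0,0,0,0]]}}

```text
clock: 13.5
tcp_pos: [0.6112, -0.0433, 0.0085]
tool_rot: [[0.984, 0.176, 0.0], [0.176, -0.984, -0.0], [0.0, 0.0, -1.0]]
contact_force: [-0.9, -0.3, 0.6]
finger_gap: 0.0602
grasp_force: 0.0
```

```bash
python3 look.py 4
```

```text
13.5 [ 0.6112 -0.0433  0.0085] [-0.9 -0.3  0.6]
top [359.6 219.3] [31.1 32.3] 784.5 [ 0.526  -0.2488]
top [397.9 189.8] [20.8 21.8] 354.5 [ 0.6066 -0.3581]
top [315.5 151.4] [ 8.  80.4] 397.0 [ 0.7159 -0.13  ]
top [239.7 164.6] [38.3 47.3] 1259.5 [0.6815 0.0809]
top [182.7 162.5] [30.8 33.4] 792.0 [0.6898 0.2405]
top [353.5 147.9] [ 9.2 28.4] 189.0 [ 0.7252 -0.2365]
scene [416.6 268. ] [20.1 26.5] 415.5 [ 0.6043 -0.3569]
scene [358.1 271.3] [31.5 39.5] 974.5 [ 0.5254 -0.2476]
scene [351.  201.7] [ 7.1 48.1] 233.5 [ 0.7127 -0.1372]
scene [300.7 201.9] [19.1 24.2] 352.0 [ 0.6422 -0.0267]
scene [265.  186.3] [15.2 33.4] 259.5 [0.6413 0.0853]
```

Emit:
{"fn": "apply_moves", "kwargs": {"plan": [[0.28,3,-1,0,0],[0.28,3,-1,0,0],[0.28,3,-2,0,0],[0.28,2,-2,0,0],[0.28,2,-1,0,0],[0.28,0,0,0,0]]}}

```text
clock: 14.2
tcp_pos: [0.6222, -0.0337, 0.0083]
tool_rot: [[0.984, 0.176, -0.001], [0.176, -0.984, -0.0], [-0.001, -0.0, -1.0]]
contact_force: [-0.7, -0.2, 0.8]
finger_gap: 0.0601
grasp_force: 0.4
```

Emit:
{"fn": "apply_moves", "kwargs": {"plan": [[0.28,2,-1,0,0],[0.28,1,-2,0,0],[0.28,0,0,0,0]]}}

```text
clock: 14.5
tcp_pos: [0.6223, -0.0323, 0.0082]
tool_rot: [[0.984, 0.175, -0.006], [0.175, -0.984, -0.003], [-0.006, 0.002, -1.0]]
contact_force: [-6.3, -6.4, 3.5]
finger_gap: 0.0604
grasp_force: 4.1
```

Emit:
{"fn": "apply_moves", "kwargs": {"plan": [[0.28,-10,0,0,0],[0.28,-20,0,0,0],[0.28,0,0,-30,0],[0.28,0,0,-48,0],[0.28,0,0,-42,0],[0.28,-20,30,0,0],[0.28,-26,40,0,0],[0.28,-26,40,0,0],[0.28,-26,40,0,0],[0.28,-26,40,0,0],[0.28,-24,36,0,0],[0.28,0,0,0,-0.1222],[0.28,0,0,0,-0.1222],[0.28,0,0,0,-0.1222],[0.28,0,0,0,-0.1222],[0.28,0,0,0,-0.1222],[0.28,0,0,0,0]]}}

```text
clock: 16.2
tcp_pos: [0.4895, -0.284, 0.1285]
tool_rot: [[0.706, 0.708, 0.001], [0.708, -0.706, -0.0], [0.001, 0.001, -1.0]]
contact_force: [0.0, 1.0, -0.4]
finger_gap: 0.06
grasp_force: 0.0
```

```bash
python3 look.py 5
```

```text
16.2 [ 0.4895 -0.284   0.1285] [ 0.   1.  -0.4]
top [359.2 219.2] [32.5 33.1] 843.5 [ 0.5262 -0.2476]
top [397.6 189.8] [20.9 21.1] 345.0 [ 0.6066 -0.3574]
top [182.7 162.4] [30.7 33.1] 784.5 [0.6901 0.2404]
top [353.9 147.7] [ 9.  27.9] 183.0 [ 0.7258 -0.2376]
scene [416.6 268.1] [20.3 26.5] 420.0 [ 0.604  -0.3568]
scene [357.6 272.2] [30.7 41.8] 957.0 [ 0.5227 -0.2478]
scene [296.7 189.5] [ 30.5 119.2] 2028.5 [0.6765 0.0062]
```

Emit:
{"fn": "apply_moves", "kwargs": {"plan": [[0.28,0,0,32,0],[0.28,0,0,45,0],[0.28,0,0,30,0],[0.28,0,0,13,0],[0.28,5,0,0,0],[0.28,4,0,0,0],[0.28,3,0,0,0],[0.28,8,0,0,0],[0.28,14,0,0,0],[0.28,18,0,0,0],[0.28,20,0,0,0],[0.28,20,0,0,0],[0.28,20,0,0,0],[0.28,20,0,0,0],[0.28,18,0,0,0],[0.28,14,0,0,0],[0.28,9,0,0,0],[0.28,6,0,0,0],[0.28,3,0,0,0],[0.28,0,0,0,0]]}}

```text
clock: 18.3
tcp_pos: [0.6177, -0.1551, 0.0082]
tool_rot: [[0.706, 0.708, 0.0], [0.708, -0.706, 0.0], [0.0, -0.0, -1.0]]
contact_force: [0.2, 0.3, -1.0]
finger_gap: 0.0603
grasp_force: 0.0
```

Emit:
{"fn": "apply_moves", "kwargs": {"plan": [[0.28,3,0,0,0],[0.28,2,0,0,0],[0.28,2,0,0,0],[0.28,2,0,0,0],[0.28,0,0,0,0]]}}

```text
clock: 18.8
tcp_pos: [0.6242, -0.1486, 0.0084]
tool_rot: [[0.706, 0.709, 0.0], [0.709, -0.706, 0.0], [0.0, -0.0, -1.0]]
contact_force: [-0.9, -0.3, 0.1]
finger_gap: 0.0603
grasp_force: 0.0
```

Emit:
{"fn": "apply_moves", "kwargs": {"plan": [[0.28,2,0,0,0],[0.28,2,1,0,0],[0.28,2,1,0,0],[0.28,2,1,0,0],[0.28,0,0,0,0]]}}

```text
clock: 19.3
tcp_pos: [0.6318, -0.1452, 0.0084]
tool_rot: [[0.705, 0.709, -0.0], [0.709, -0.705, -0.0], [-0.0, -0.0, -1.0]]
contact_force: [-1.0, -0.6, -0.1]
finger_gap: 0.0606
grasp_force: 0.5
```

Emit:
{"fn": "apply_moves", "kwargs": {"plan": [[0.28,2,0,0,0],[0.28,2,0,0,0],[0.28,0,0,0,0]]}}

```text
clock: 19.6
tcp_pos: [0.6323, -0.1446, 0.0082]
tool_rot: [[0.705, 0.709, -0.005], [0.709, -0.705, -0.003], [-0.006, -0.001, -1.0]]
contact_force: [-6.9, -5.2, 3.4]
finger_gap: 0.0601
grasp_force: 4.0
```

Emit:
{"fn": "apply_moves", "kwargs": {"plan": [[0.28,-10,0,0,0],[0.28,-20,0,0,0],[1,0,0,-30,0],[1,0,0,-45,0],[1,0,0,-37,0],[1,-20,18,0,0],[1,-33,32,0,0],[1,-35,33,0,0],[1,-33,32,0,0],[1,-18,17,0,0],[1,0,0,0,0],[1,0,0,0,0]]}}

```text
clock: 20.8
tcp_pos: [0.608, -0.3558, 0.1201]
tool_rot: [[0.707, 0.707, 0.0], [0.707, -0.707, 0.001], [0.001, -0.001, -1.0]]
contact_force: [0.3, 0.6, 0.4]
finger_gap: 0.0943
grasp_force: 0.0
```

```bash
python3 look.py 6
python3 - <<'E'
from det import *; from stop import stop
im=cv2.imread('pics/top_6.png')
cv2.imwrite('pics/crop6.png',cv2.resize(im[130:215,170:415],None,fx=3.2,fy=3.2,interpolation=cv2.INTER_CUBIC))
E
```

```text
20.8 [ 0.608  -0.3558  0.1201] [0.3 0.6 0.4]
top [182.7 162.4] [30.8 33.1] 785.0 [0.6901 0.2406]
top [353.9 147.8] [ 9.  27.9] 182.0 [ 0.7256 -0.2375]
scene [416.4 267.9] [20.1 26. ] 408.0 [ 0.6042 -0.3564]
```

View pics/crop6.png

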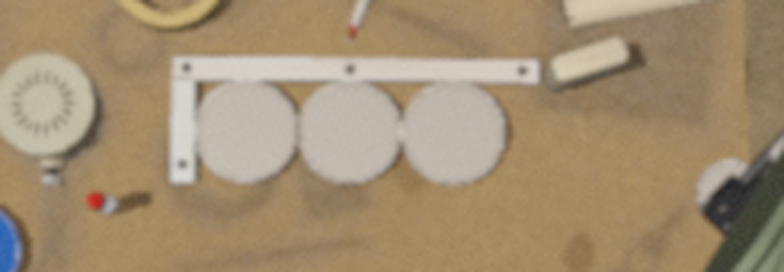

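The three dishes lie in a row against the long bar, at crop6 (247,132), (350,132) and (453,133), with the first at the end bar. Next is the small dish.

Emit:
{"fn": "apply_moves", "kwargs": {"plan": [[1,-3,0,30,0],[1,0,0,45,0],[1,0,0,30,0],[1,0,0,11,0],[1,0,0,0,0],[0,0,0,0,0],[0,0,0,0,0],[0,0,0,0,0],[0,0,0,0,0],[0,0,0,0,0]], "force": 12}}

```text
clock: 21.9
tcp_pos: [0.607, -0.3578, 0.0051]
tool_rot: [[0.706, 0.708, 0.001], [0.708, -0.706, -0.001], [0.0, 0.001, -1.0]]
contact_force: [1.0, -1.1, 4.3]
finger_gap: 0.0579
grasp_force: 12.3
```

Emit:
{"fn": "apply_moves", "kwargs": {"plan": [[0,0,0,-15,0],[0,0,0,-30,0],[0,0,0,-40,0],[0,0,0,-30,0],[0,12,-9,0,0],[0,28,-21,0,0],[0,34,-26,0,0],[0,34,-26,0,0],[0,34,-26,0,0],[0,34,-26,0,0],[0,34,-26,0,0],[0,34,-26,0,0],[0,34,-26,0,0],[0,30,-22,0,0],[0,20,-15,0,0],[0,12,-9,0,0],[0,0,0,0,0],[0,0,0,0,0]]}}

```text
clock: 23.7
tcp_pos: [0.6635, 0.0649, 0.119]
tool_rot: [[0.706, 0.709, -0.001], [0.709, -0.706, -0.001], [-0.001, -0.0, -1.0]]
contact_force: [-0.2, -0.0, -0.5]
finger_gap: 0.0574
grasp_force: 12.0
```

```bash
python3 look.py 7
python3 - <<'E'
from h import *
s=ctrl.state(); print(s['tcp_pos'],s['finger_gap'],s['grasp_force'])
c=cam('wrist'); im=ctrl.get_image('wrist'); cv2.imwrite('pics/w7.png',im)
b=np.array(s['tcp_pos']); R=np.array(s['tool_rot'])
print('TCP px',proj(c,[b]),'lid centre px',proj(c,[b+[0,0,.009]]), 'corner est', proj(c,[[.711,.109,.012]]),'dish1',proj(c,[[.665,.065,.016]]))
E
```

```text
23.7 [0.6635 0.0649 0.119 ] [-0.2 -0.  -0.5]
top [290.8 168.6] [37.2 72.3] 1751.0 [ 0.6687 -0.0609]
top [354.3 147.6] [ 9.2 26.6] 180.0 [ 0.7259 -0.2386]
scene [296.2 191.4] [ 30.4 120.7] 2333.0 [0.6693 0.0035]
[0.66368985 0.0639024  0.11927668] 0.057396657020230925 11.999957710504532
TCP px [[275.10245228 248.49606781]] lid centre px [[275.09152801 254.26337207]] corner est [[276.96545101 133.43401204]] dish1 [[275.34585639 205.27947529]]
```

View pics/w7.png

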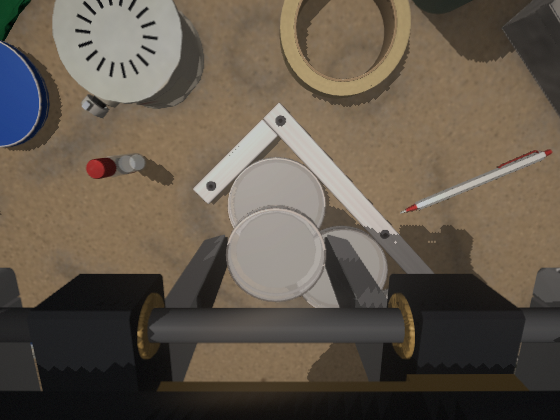

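Wrist view: the held dish is centred at (277,254) against a predicted (275,254). The corner dish is at (277,205) against (275,205), so they are aligned.

Emit:
{"fn": "apply_moves", "kwargs": {"plan": [[0,0,0,25,0],[0,0,0,35,0],[0,0,0,22,0],[0,0,0,9,0],[0,0,0,4,0],[0,0,0,2,0],[0,0,0,0,0]]}}

```text
clock: 24.55
tcp_pos: [0.6651, 0.0652, 0.0238]
tool_rot: [[0.706, 0.708, 0.002], [0.708, -0.706, -0.0], [0.002, 0.002, -1.0]]
contact_force: [-0.3, -0.0, -0.5]
finger_gap: 0.0578
grasp_force: 12.0
```

Emit:
{"fn": "apply_moves", "kwargs": {"plan": [[0,0,0,1,0],[0,0,0,1,0],[0,0,0,1,0],[0,0,0,0,0]]}}

```text
clock: 24.95
tcp_pos: [0.6647, 0.0655, 0.0211]
tool_rot: [[0.706, 0.709, 0.002], [0.709, -0.706, -0.0], [0.001, 0.001, -1.0]]
contact_force: [-2.1, 0.3, 5.4]
finger_gap: 0.0576
grasp_force: 12.0
```

Contact at 5 N up; release gently, then rise.

Emit:
{"fn": "apply_moves", "kwargs": {"plan": [[0.3,0,0,0,0],[0.5,0,0,0,0],[0.6,0,0,0,0],[0.6,0,0,0,0],[0.6,0,0,-5,0],[0.6,0,0,-15,0],[0.6,0,0,-30,0],[0.6,0,0,-45,0],[0.6,-20,0,-20,0],[0.6,-40,0,0,0],[0.6,-45,0,0,0],[0.6,-45,0,0,0],[0.6,-45,0,0,0],[0.6,-20,0,0,0],[0.6,0,0,0,0]]}}

```text
clock: 26.45
tcp_pos: [0.511, -0.0887, 0.1359]
tool_rot: [[0.708, 0.706, 0.001], [0.706, -0.708, -0.001], [0.0, 0.001, -1.0]]
contact_force: [-0.9, 0.6, 0.1]
finger_gap: 0.0751
grasp_force: 0.0
```

Run:
```python
from h import *
from stop import stop
im=ctrl.get_image('scene'); c=cam('scene'); cv2.imwrite('pics/s8.png',im)
t=ctrl.get_image('top'); T=cam('top')
k=np.vstack([cv2.resize(im[130:250,180:400],(800,436),interpolation=cv2.INTER_CUBIC)[:300],cv2.resize(t[130:212,180:400],(800,298),interpolation=cv2.INTER_CUBIC)])
cv2.imwrite('pics/end.png',k)
```

```text
(no output)
```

View pics/end.png

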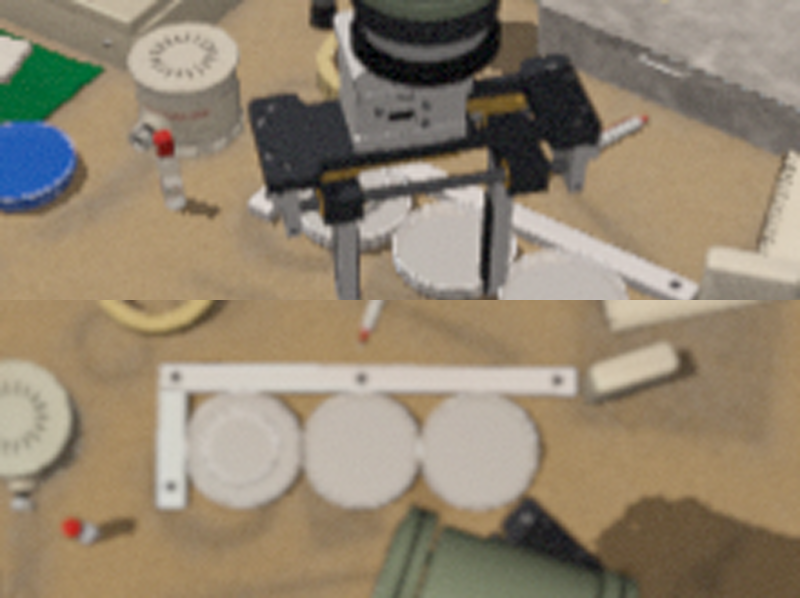

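The final view shows the dishes at (245,449), (362,449) and (480,450), evenly spaced one diameter apart, touching both bars. The small dish is centred on the corner lid, and the tube and timer are where they were.

```bash
python3 -c "
from plant import ctrl
print(ctrl.sign_off())"
```

```text
the job is handed in; nothing more can be done
None
```

The job is handed in at 26.5 s of the 72 s allowed: the three large dishes are in a row against the long bar, one in the corner, and the small dish is on the corner dish's lid; the sign-off gave no verdict.

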